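# Switch off the mini washer and lift out its basket to drain

## Task

The mini washer on the laundry shelf still has minutes left on its timer: turn the timer knob back until its red pointer line stands on the red zero mark, and leave it there. Only then lift the basket of rinsed clothes pegs out by its white cross handle until the whole basket is above the washer's top, and hold it steady and level over the tub opening for about three seconds so that it drains back in, with every peg still inside. Finish while still holding it there, do not put it down or let go, and leave the spray bottle, scrub brush and bucket lid where they are.

Things in the scene. Friction and masses are not known exactly. Their poses are not given: they have to be found in the camera images.
- washer: white benchtop mini washer, fixed, 250 mm (its x) by 350 mm (its y) by 200 mm high, flat top. Origin: centre of its underside, z up; its x axis points to the washer's back, its y axis to the end with the timer. The round tub opening, 210 mm in diameter, is centred at x 0, y -45 mm; the timer axis stands at x -20, y +122 mm on a blue panel
- tub_mouth (a point): centre of the round tub opening, level with the washer's flat top (200 mm above the shelf). The grey tub is 106 mm deep; a blue drive hub at its centre, 90 mm below the top, carries the basket
- timer (a joint): timer knob angle, rad, about its upright axis: 0 when the red line on the knob points at the red zero mark on the dial (on the washer's +x side of the axis); positive clockwise seen from above (minutes left, 0.16 each, black ticks, up to 2.5), negative past zero (green arc, runs on continuously, to -0.75). No spring, no click: friction of 0.04 N m, it stays where it is left
- timer_grip (a point): on the timer axis, 27 mm above the washer's top: where to grip the grey knob, an upright bar 14 mm thick, 48 mm long, reaching from 10 to 34 mm above the washer's top, on a round skirt 50 mm across, 10 mm high. The bar lies along the pointer direction: the washer's x axis turned by minus the timer angle about z; the red line is on its pointing half
- basket: loose teal round slotted spin basket, standing in the tub on the drive hub, 0.25 to 0.5 kg. 140 mm in diameter at the foot, 168 mm at the rim, 92 mm to the rim, wall 4 mm, floor 5 mm. Origin: centre of its underside (at the start 110 mm above the shelf), z up; its x axis runs along the cross handle
- basket_grip (a point): middle of the basket's white cross handle, 98 mm above its underside, at the start 8 mm above the washer's top: a straight bar 166 mm long along the basket's x axis from rim to rim, 16 mm wide and high. Free room under it (pegs lie on the floor, 70 mm lower) and about 68 mm to the basket wall on either side
- peg0: yellow plastic clothes peg, 72 x 12 x 12 mm, 12 g, lying loose on the floor of the basket. Origin: centre of its underside
- peg1: green clothes peg, as the yellow one
- peg2: orange clothes peg, as the yellow one
- spray_bottle: blue spray bottle with white trigger head, 82 mm in diameter, 220 mm high, standing on the shelf to the left of the washer (+y); origin: centre of its underside
- scrub_brush: wooden scrub brush, bristles down, 160 x 55 x 42 mm, on the shelf to one side of the washer; origin: centre of its underside
- bucket_lid: round red plastic bucket lid with a strap handle on top, 220 mm in diameter, 31 mm high over the handle, lying on the shelf on the other side; origin: centre of its underside
Mind the look-alikes: they are no part of the job. There is more than one size of the basket; the job needs the largest.

How it is judged:
By the outcome, as a careful person would: the job done as asked, in the order asked, and still so for the second after the job is handed in, while the arm keeps its last pose, push and grip.
It also fails if it takes over 54 s, if anything falls off the work surface, if the arm or the gripper's body presses on something with over 40 N, if the wrist force passes 120 N, or if a joint passes its speed limit or range.

## Robot

A 6-joint arm with a two-finger parallel gripper is mounted at the origin on the work surface. World frame = base frame: x ahead of the robot, y to its left, z up, the work surface at z = 0. Lengths are in m, angles in rad, forces in N, time in s.
With the tool pointing down it reaches from about 0.35 to 0.85 m from the base axis. Payload 8.1 kg.
Tool frame: the origin (TCP) lies on the centre line of the jaws, within the pads' length; the fingertips stand 17 mm ahead of it and the grasp point (between the pads) lies 2 mm behind it; z points along the fingers, y is the line along which they close (so a half turn about z gives the same grasp; the last joint's range is limited). The gripper opens to 93 mm and grips with 3 to 60 N. Pads are 15 mm wide; open, the fingers measure 128 mm over their backs; the gripper's body (75 mm by 188 mm) begins 65 mm behind the grasp point.
Start: joints at [-1.332, 0.13, 1.488, -0, 1.523, -0.085], TCP at [0.191, -0.569, 0.236] pointing down, gripper open.
Joint ranges: [-2.96, 2.96], [-0.89, 2.26], [0.02, 2.5], [-1.34, 4.48], [0, 2.73], [-2.66, 2.66]. Speed limits (rad/s): [2.39, 2.39, 2.79, 3.14, 3.14, 3.14].

## Interface

Orientations are given as a rotation vector (axis times angle).
In Python, from plant import status, eyes, robot gives the robot as it stands. The module is installed in compiled form; this text tells all that it offers.
- The arm moves only by the tool servo_tool, never from a script. Its argument "plan" is text: rows parted by semicolons, each of 4 numbers parted by spaces: the shift along the tool's x, y, z in m, then the turn about the tool's z in degrees. A call has 1 to 12 rows; each row is the pose to reach, as a shift and turn from the pose commanded when the call began, along the tool's axes at that moment; what a row does not reach only later rows make up. A row lasts 1/12 s, in which the tool goes at most 41.7 mm and 7.16 degrees, less where a joint would pass 70% of its speed; a pose out of reach is approached as far as the arm can. A call with a gripper value outside its range is refused whole. "grip" is the closure, from -1 (fully open) to 1 (shut), set as the call begins (left out, the last holds). The fingers move at their own pace and stop on an object; "grip_force" is the grip in N (left out, the last holds). Time passes only in rows, so rows that repeat a pose let the fingers close. It gives the time, the measured TCP pose, the force, the opening and the grip force at its end, in the units of the state.
- status.read_state(): the state, without advancing time (a new reading comes with each control period).
- eyes.read_camera(name): name is "side" or "top"; returns a dict with "image" (480x640x3 uint8, blue, green, red), "fovy" (degrees; the focal length in pixels is half the picture's height over the tangent of half this angle, whatever the lens; pixels are square), "cx", "cy" (the principal point, pixels), "world_from_camera" (4x4, takes a point from camera to world coordinates). Camera axes: x right, y down, z forward; pixel columns grow to the right and rows downward; lengths in m; the calibration is good to about 2 mm. A picture is of the moment at which its call begins. There is no depth.
- robot.close_job(): hands the job in; it is judged then, once.
The state is a dict: "t": time; "q": joint angles; "dq": joint speeds; "joint_torque": joint torques, N m; "tool_pos": TCP position; "orientation": TCP orientation; "force": force on the tool from outside, world axes, zero at the start; "wrist_torque": the same for the moment, N m; "opening": finger opening in m; "gripper_force": force on a finger pad.
Only numpy, scipy, OpenCV 4.12 (cv2) and the standard library are available. Lean on these libraries where they do the work, as an engineer would, in place of code of your own. Each camera call takes 0.05 s, during which the arm holds its last target. There are 200 camera calls.

## Working session

There is one attempt and no reset: what is moved stays moved. The work goes in short steps, Python scripts to look and compute and a tool call to move; the robot and the scene stay as the last step left them, time stands still between calls to the robot, and variables do not carry over. Pictures are saved under pics/ and viewed, at most 10 in all, crops included, and the job is handed in when it is done.

Besides the shell and the picture viewer there is one more tool, called after ">>>" by a JSON object that holds its "name" and its "arguments", one argument or row to a line. servo_tool: Moves the arm, as the interface text tells. Its arguments: {"type":"object","properties":{"plan":{"type":"string"},"grip":{"type":"number"},"grip_force":{"type":"number"}},"required":["plan"]}

```bash
mkdir -p pics
cat > h.py <<'E'
import numpy as np, cv2
from plant import status, eyes, robot
def cam(n,save=None):
    c=eyes.read_camera(n)
    if save: cv2.imwrite(f'pics/{save}.png',c['image'])
    return c
def f(c): return 240/np.tan(np.radians(c['fovy'])/2)
def ray(c,u,v,z):
    T=c['world_from_camera'];d=T[:3,:3]@np.array([(u-c['cx'])/f(c),(v-c['cy'])/f(c),1]);o=T[:3,3]
    return o+d*(z-o[2])/d[2]
def proj(c,p):
    T=c['world_from_camera'];q=T[:3,:3].T@(np.array(p)-T[:3,3]);return q[:2]/q[2]*f(c)+[c['cx'],c['cy']]
E
python3 - <<'E'
from h import *
print(status.read_state())
for n in('top','side'):
    c=cam(n,n+'0');print(n,c['fovy'],c['cx'],c['cy'],c['world_from_camera'].round(3).tolist())
E
```

```text
{'t': 0.0, 'q': array([-1.33243593e+00,  1.31124954e-01,  1.48928315e+00, -1.31651916e-05,
        1.52301294e+00, -8.54175855e-02]), 'dq': array([-0.00054566,  0.00022739, -0.00081398, -0.00100685, -0.00050474,
       -0.00012922]), 'joint_torque': array([-1.07715716e-04, -5.59845400e+01, -4.91757274e+01,  7.66598387e-02,
        3.51152464e-02, -1.70108528e-04]), 'tool_pos': array([ 0.19076781, -0.56829033,  0.23460694]), 'orientation': array([-3.09871660e+00, -5.06077969e-01,  2.39869506e-04]), 'force': array([ 0.85074076, -0.61591649, -0.32982216]), 'wrist_torque': array([-0.0153646 ,  0.00053774,  0.01896286]), 'gripper_force': 0.0, 'opening': 0.09338633529492901}
top 50.009694800227706 314.462422787172 236.56774416545437 [[0.004, -0.984, 0.178, 0.325], [-1.0, -0.004, -0.003, 0.004], [0.003, -0.178, -0.984, 1.468], [0.0, 0.0, 0.0, 1.0]]
side 52.66124747526477 318.33100046497134 242.41362057473177 [[-0.924, -0.274, 0.266, 0.281], [-0.382, 0.661, -0.646, 0.762], [0.001, -0.698, -0.716, 0.967], [0.0, 0.0, 0.0, 1.0]]
```

View pics/top0.png

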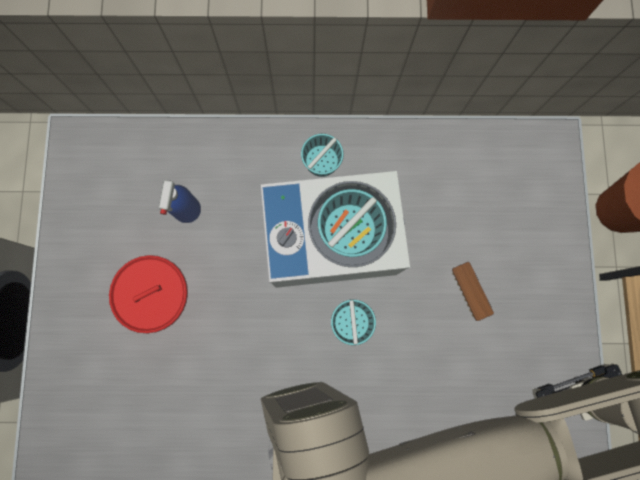

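View pics/side0.png

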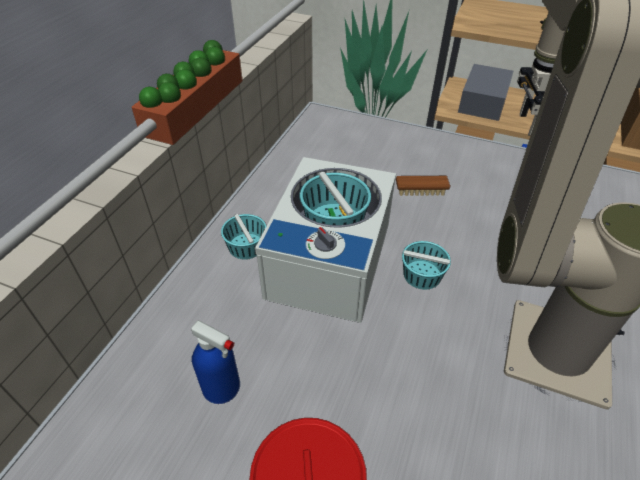

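Top view: the washer top spans roughly (262,184), (398,172), (409,268) and (270,282), with the knob at about (288,237). The large basket's handle runs from (332,243) to (374,200). Two small look-alike baskets stand outside the washer. I'll zoom in on the knob.

Run:
```python
from h import *
t=cam('top');s=cam('side')
a=cv2.resize(t['image'][165:290,255:415],None,fx=5,fy=5,interpolation=cv2.INTER_CUBIC)[:600,:800]
cv2.imwrite('pics/k1.png',a)
cv2.imwrite('pics/k2.png',cv2.resize(s['image'][210:280,255:385],None,fx=6,fy=6,interpolation=cv2.INTER_CUBIC))
hsv=cv2.cvtColor(t['image'],cv2.COLOR_BGR2HSV)
# blue panel
def m(lo,hi,x0,y0,x1,y1):
    k=cv2.inRange(hsv,lo,hi);r=np.zeros_like(k);r[y0:y1,x0:x1]=k[y0:y1,x0:x1];return r
b=m((100,120,60),(120,255,255),255,170,320,290)
bp=max(cv2.findContours(b,0,2)[0],key=cv2.contourArea)
R=cv2.minAreaRect(bp);print('panel',R)
for p in cv2.boxPoints(R): print(p,ray(t,*p,.2).round(4))
# white top: outer contour incl everything
v=cv2.inRange(hsv,(0,0,205),(180,40,255))
w=np.zeros_like(v);w[165:290,255:415]=v[165:290,255:415];w|=b
w=cv2.morphologyEx(w,cv2.MORPH_OPEN,np.ones((3,3)))
c=max(cv2.findContours(w,0,2)[0],key=cv2.contourArea);P=np.array([ray(t,*p[0],.2)[:2] for p in c],np.float32)
R=cv2.minAreaRect(P);print('top',R);print(cv2.boxPoints(R))
```

```text
panel ((282.7276611328125, 208.70059204101562), (45.3099250793457, 34.6427116394043), 84.09386444091797)
[263.16708 187.94824] [0.6798 0.132  0.2   ]
[297.6259  184.38354] [0.6896 0.0444 0.2   ]
[302.28824 229.45294] [0.5726 0.0315 0.2   ]
[267.82944 233.01764] [0.5631 0.1178 0.2   ]
top ((0.6323492527008057, 0.08186885714530945), (0.10550116002559662, 0.08706486970186234), 6.252060890197754)
[[0.57517165 0.1193977 ]
 [0.5846532  0.03285066]
 [0.68952686 0.04434001]
 [0.6800453  0.13088706]]
```

View pics/k1.png

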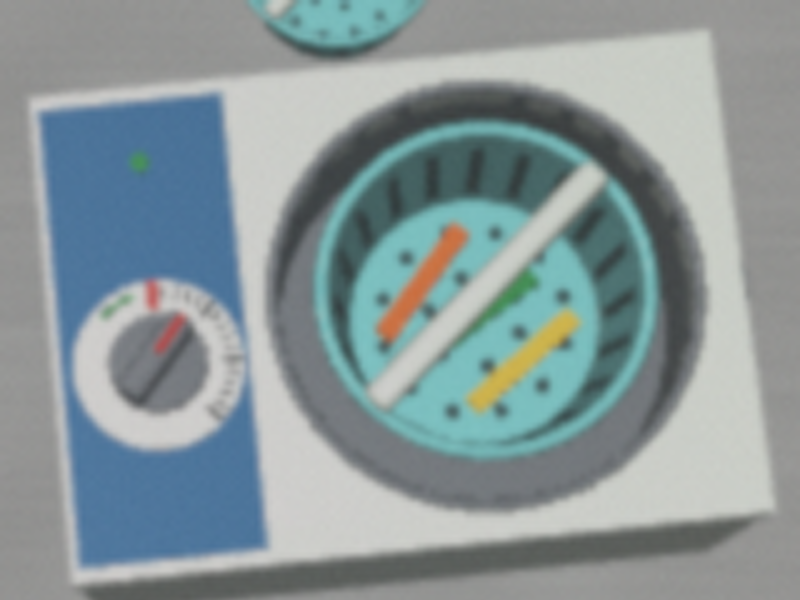

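View pics/k2.png

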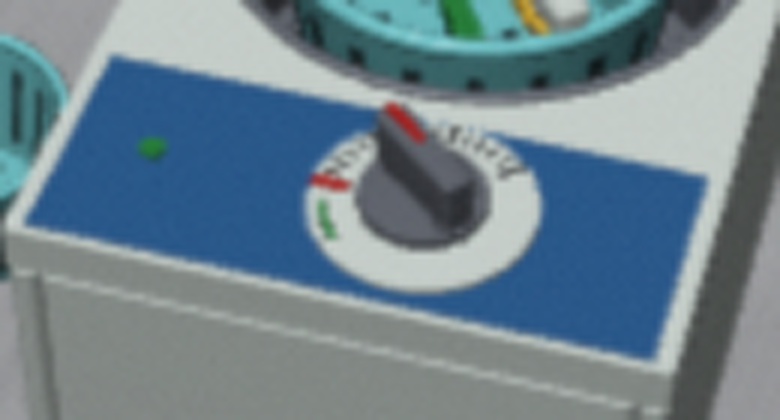

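Zoomed top view: the washer corners are at crop (30,97), (710,32), (774,512) and (76,584). The dial centre is about (159,365), the zero mark (152,293) and the red pointer line (182,318)-(160,352). Handle ends are (381,397) and (595,172).

Run:
```python
from h import *
t=cam('top');s=cam('side')
g=lambda x,y,z:ray(t,255+(x+.5)/5-.5,165+(y+.5)/5-.5,z)
gs=lambda x,y,z:ray(s,255+(x+.5)/6-.5,210+(y+.5)/6-.5,z)
C=[g(*p,.2)[:2] for p in[(30,97),(710,32),(774,512),(76,584)]]
L=np.array([(.125,.175),(.125,-.175),(-.125,-.175),(-.125,.175)])
P=np.array(C);m=P.mean(0);z=((P-m)@[1,1j])@np.conj(L@[1,1j]);th=np.angle(z)
print('washer',m,np.degrees(th),np.linalg.norm(P-np.roll(P,1,0),axis=1))
R=np.array([[np.cos(th),-np.sin(th)],[np.sin(th),np.cos(th)]])
A=m+R@[-.02,.122];print('axis',A,'tub',m+R@[0,-.045])
# sub-pixel colour measurements
for nm,c in(('top',t),('side',s)):
    I=c['image'].astype(int);M=((I[:,:,2]>140)&(I[:,:,1]<110)&(I[:,:,0]<120)).astype(np.uint8)
    u,v=proj(c,[*A,.21]);W=np.zeros_like(M);u,v=int(u),int(v);W[v-25:v+25,u-25:u+25]=M[v-25:v+25,u-25:u+25]
    n,_,st,ce=cv2.connectedComponentsWithStats(W)
    for i in range(1,n):
        for h in(.2,.234):
            p=ray(c,*ce[i],h)[:2];d=R.T@(p-A);print(nm,st[i,4],ce[i].round(1),h,p.round(4),'ang cw',round(-np.degrees(np.arctan2(d[1],d[0])),1),np.linalg.norm(d).round(4))
print('dial',g(159,365,.2),gs(423,207,.2),'zero',g(152,293,.2),gs(330,183,.2))
a,b=g(160,352,.234)[:2],g(182,318,.234)[:2];d=R.T@(b-a);print('line dir cw',-np.degrees(np.arctan2(d[1],d[0])))
a,b=gs(420,135,.234)[:2],gs(392,106,.234)[:2];d=R.T@(b-a);print('line dir cw side',-np.degrees(np.arctan2(d[1],d[0])))
a,b=g(381,397,.216)[:2],g(595,172,.216)[:2];print('handle mid',(a+b)/2,np.linalg.norm(b-a),'yaw',np.degrees(np.arctan2(*(b-a)[::-1])))
from scipy.spatial.transform import Rotation as Ro
print(Ro.from_rotvec(status.read_state()['orientation']).as_matrix().round(3))
```

```text
washer [ 0.58429421 -0.04864239] 6.090444873237055 [0.25002675 0.34979326 0.24878913 0.34733055]
axis [0.55146311 0.07054704] tub [ 0.58906863 -0.09338839]
top 4 [285.  223.5] 0.2 [0.5876 0.0751] ang cw -1.1 0.0364
top 4 [285.  223.5] 0.234 [0.5806 0.0732] ang cw 0.8 0.0292
top 18 [288.4 231.2] 0.2 [0.568  0.0662] ang cw 20.7 0.0171
top 18 [288.4 231.2] 0.234 [0.5615 0.0646] ang cw 36.9 0.0117
side 10 [322.  229.5] 0.2 [0.5742 0.0295] ang cw 67.1 0.047
side 10 [322.  229.5] 0.234 [0.5613 0.062 ] ang cw 47.3 0.013
side 10 [309.5 240. ] 0.2 [0.5873 0.0711] ang cw 5.2 0.0358
side 10 [309.5 240. ] 0.234 [0.5737 0.1017] ang cw -48.4 0.0383
dial [0.55160337 0.07112494 0.2       ] [0.55059196 0.0695399  0.2       ] zero [0.58838648 0.07514155 0.2       ] [0.58698111 0.07125974 0.2       ]
line dir cw 37.93859183695593
line dir cw side 39.8661412905761
handle mid [ 0.59058868 -0.09319275] 0.15728875425929265 yaw -43.12414775035787
[[ 0.948  0.318 -0.   ]
 [ 0.318 -0.948  0.001]
 [ 0.    -0.001 -1.   ]]
```

>>> {"name": "servo_tool", "arguments": {
  "plan": "0 0 -0.04 0; 0.02 -0.02 -0.065 0; 0.05 -0.045 -0.065 6; 0.08 -0.072 -0.065 12; 0.11 -0.1 -0.065 18; 0.14 -0.126 -0.065 24; 0.17 -0.153 -0.065 30; 0.2 -0.18 -0.065 36; 0.23 -0.207 -0.065 42; 0.26 -0.234 -0.065 48; 0.29 -0.261 -0.065 51; 0.32 -0.288 -0.065 51",
  "grip": 0
}}

```text
t: 1.3
tool_pos: [0.4031, -0.1922, 0.3009]
orientation: [3.014, -0.885, 0.001]
force: [1.1, -0.0, 0.4]
opening: 0.0464
gripper_force: 0.0
```

```bash
cat >> h.py <<'E'
from scipy.spatial.transform import Rotation as Ro
def to(x,y,z,yaw):
    s=status.read_state();R=Ro.from_rotvec(s['orientation']).as_matrix();cy=np.degrees(np.arctan2(R[1,0],R[0,0]))
    print('t',round(s['t'],2),'pos',s['tool_pos'].round(4),'yaw',cy.round(2),'tilt',R[:,2].round(4),'q6',s['q'][5].round(2),'F',s['force'].round(1),'open',round(s['opening'],4))
    print('shift',(R.T@(np.array([x,y,z])-s['tool_pos'])).round(4),'turn',round(cy-yaw,2))
E
python3 -c "
from h import *
to(.551,.070,.290,-32.4)"
```

```text
t 1.3 pos [ 0.4031 -0.1922  0.3009] yaw -32.71 tilt [ 7.e-04 -5.e-04 -1.e+00] q6 1.58 F [ 1.1 -0.   0.4] open 0.0464
shift [-0.0173 -0.3005  0.0109] turn -0.31
```

>>> {"name": "servo_tool", "arguments": {
  "plan": "-0.002 -0.03 0 0; -0.004 -0.06 0 0; -0.006 -0.09 0 0; -0.007 -0.12 0 0; -0.009 -0.15 0 0; -0.01 -0.18 0 0; -0.012 -0.21 0 0; -0.014 -0.24 0 0; -0.015 -0.265 0 0; -0.017 -0.285 0 0; -0.017 -0.3 0 0; -0.017 -0.3 0 0"
}}

```text
t: 2.3
tool_pos: [0.5499, 0.0707, 0.3002]
orientation: [-3.017, 0.874, 0.001]
force: [0.0, 0.2, -0.7]
opening: 0.0461
gripper_force: 0.0
```

```bash
python3 -c "
from h import *
to(.551,.070,.230,-32.4)"
```

```text
t 2.3 pos [0.5499 0.0707 0.3002] yaw -32.3 tilt [-4.e-04  8.e-04 -1.e+00] q6 2.17 F [ 0.   0.2 -0.7] open 0.0461
shift [0.0013 0.     0.0702] turn 0.1
```

>>> {"name": "servo_tool", "arguments": {
  "plan": "0.001 0 0.02 0; 0.001 0 0.04 0; 0.001 0 0.055 0; 0.001 0 0.063 0; 0.001 0 0.068 0; 0.001 0 0.07 0; 0.001 0 0.07 0; 0.001 0 0.07 0"
}}

```text
t: 2.97
tool_pos: [0.5506, 0.0676, 0.2318]
orientation: [-3.016, 0.878, -0.002]
force: [-0.8, -0.5, -0.2]
opening: 0.0463
gripper_force: 0.0
```

>>> {"name": "servo_tool", "arguments": {
  "plan": "0 0 0 0; 0 0 0 0; 0 0 0 0; 0 0 0 0; 0 0 0 0; 0 0 0 0; 0 0 0 0; 0 0 0 0",
  "grip": 1,
  "grip_force": 15
}}

```text
t: 3.63
tool_pos: [0.5506, 0.0684, 0.2308]
orientation: [-3.015, 0.877, -0.001]
force: [2.2, 4.8, -1.0]
opening: 0.0143
gripper_force: 14.9
```

```bash
python3 -c "
from h import *
to(.551,.070,.230,6.1)
cv2.imwrite('pics/k3.png',cv2.resize(cam('side')['image'][190:290,245:385],None,fx=5,fy=5))"
```

```text
t 3.63 pos [0.5506 0.0684 0.2308] yaw -32.42 tilt [ 0.0012  0.0011 -1.    ] q6 2.17 F [ 2.2  4.8 -1. ] open 0.0143
shift [-0.0005 -0.0015  0.0008] turn -38.52
```

View pics/k3.png

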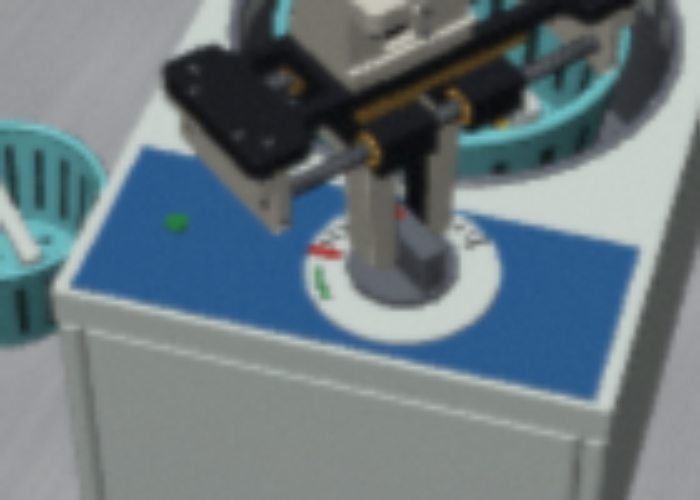

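The bar sits between the pads with the opening at 14.3 mm, so I'll turn it back now.

>>> {"name": "servo_tool", "arguments": {
  "plan": "0 -0.001 0 -4; 0 -0.001 0 -8; 0 -0.001 0 -12; 0 -0.001 0 -16; 0 -0.001 0 -20; 0 -0.001 0 -24; 0 -0.001 0 -28; 0 -0.001 0 -32; 0 -0.001 0 -35; 0 -0.001 0 -37.5; 0 -0.001 0 -38.5; 0 -0.001 0 -38.5"
}}

```text
t: 4.68
tool_pos: [0.551, 0.0701, 0.2309]
orientation: [-3.135, -0.169, -0.002]
force: [3.0, 7.5, -0.7]
opening: 0.014
gripper_force: 14.9
```

>>> {"name": "servo_tool", "arguments": {
  "plan": "0 0 0 0; 0 0 0 0; 0 0 0 0"
}}

```text
t: 4.93
tool_pos: [0.551, 0.0701, 0.2309]
orientation: [-3.135, -0.167, -0.002]
force: [3.0, 7.6, -0.4]
opening: 0.0138
gripper_force: 14.9
```

```bash
python3 -c "
from h import *
to(.551,.070,.230,6.1)"
```

```text
t 4.93 pos [0.551  0.0701 0.2309] yaw 6.11 tilt [ 0.0011  0.0024 -1.    ] q6 1.5 F [ 3.   7.6 -0.4] open 0.0138
shift [-0.      0.0001  0.0009] turn 0.01
```

>>> {"name": "servo_tool", "arguments": {
  "plan": "0 0 0 0; 0 0 0 0; 0 0 0 0; 0 0 0 0; 0 0 0 0; 0 0 -0.02 0; 0 0 -0.045 0; 0 0 -0.07 0; 0 0.03 -0.1 0; 0.01 0.06 -0.1 0; 0.015 0.09 -0.1 0; 0.02 0.12 -0.1 0",
  "grip": -0.1
}}

```text
t: 5.93
tool_pos: [0.5838, -0.05, 0.3317]
orientation: [3.137, 0.167, 0.003]
force: [0.2, 0.9, -0.3]
opening: 0.0513
gripper_force: 0.0
```

Run:
```python
from h import *
to(.5905,-.0932,.25,-43.1)
t=cam('top');s=cam('side')
a=cv2.resize(t['image'][205:265,255:320],None,fx=8,fy=8,interpolation=cv2.INTER_CUBIC)
b=cv2.resize(s['image'][210:270,285:350],None,fx=8,fy=8,interpolation=cv2.INTER_CUBIC)
cv2.imwrite('pics/k4.png',cv2.resize(np.hstack([a,b]),(800,369)))
A=np.array([.551,.0703]);th=np.radians(6.1);e=np.array([np.cos(th),np.sin(th)]);n=np.array([-e[1],e[0]])
for nm,c in(('top',t),('side',s)):
    I=c['image'].astype(int);M=((I[:,:,2]>120)&(I[:,:,2]-I[:,:,1]>50)&(I[:,:,2]-I[:,:,0]>50)).astype(np.uint8)
    u,v=proj(c,[*A,.21]).astype(int);W=np.zeros_like(M);W[v-25:v+25,u-25:u+25]=M[v-25:v+25,u-25:u+25]
    k,_,st,ce=cv2.connectedComponentsWithStats(W)
    for i in range(1,k):
        for h in(.2,.234):
            d=ray(c,*ce[i],h)[:2]-A;print(nm,st[i,4],ce[i].round(1),h,'along',(d@e).round(4),'left',(d@n).round(4))
```

```text
t 5.93 pos [ 0.5838 -0.05    0.3317] yaw 6.08 tilt [ 1.8e-03 -5.0e-04 -1.0e+00] q6 1.29 F [ 0.2  0.9 -0.3] open 0.0513
shift [0.002  0.0437 0.0818] turn 49.18
top 27 [285.2 227.7] 0.2 along 0.0262 left 0.0013
top 27 [285.2 227.7] 0.234 along 0.0193 left 0.0002
side 15 [319.8 232.1] 0.2 along 0.0212 left -0.0337
side 15 [319.8 232.1] 0.234 along 0.0117 left -0.0004
side 12 [309.5 240. ] 0.2 along 0.0361 left -0.0031
side 12 [309.5 240. ] 0.234 along 0.0259 left 0.0288
```

View pics/k4.png

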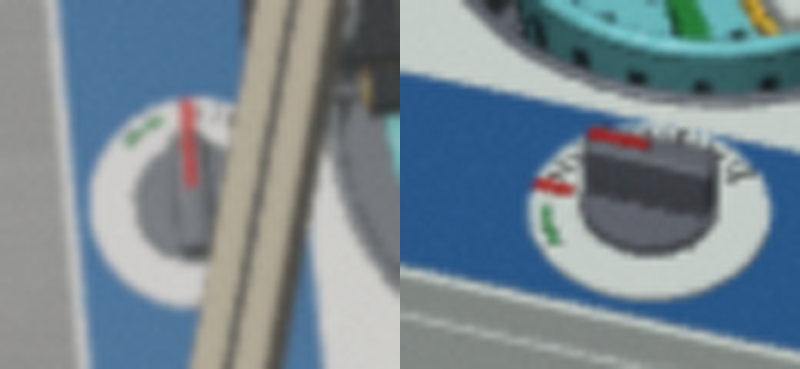

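Side and top views: the red line now points at the red zero mark, collinear with it in the top view at x≈187. I'll measure the angle directly.

Run:
```python
from h import *
A=np.array([.551,.0703])
for nm in('side','top'):
    I=np.mean([cam(nm)['image'].astype(float) for _ in range(6)],0);c=cam(nm)
    # weighted redness
    red=np.clip(I[:,:,2]-np.maximum(I[:,:,1],I[:,:,0])-15,0,None)
    def box(z,lo,hi):
        vv,uu=np.mgrid[0:480,0:640];P=np.array([ray(c,u,v,z)[:2] for u,v in zip(uu[200:270,270:340].ravel(),vv[200:270,270:340].ravel())])
        w=red[200:270,270:340].ravel().copy();r=P-A;th=np.radians(6.1)
        a=r@[np.cos(th),np.sin(th)];l=r@[-np.sin(th),np.cos(th)]
        w[(a<lo)|(a>hi)|(abs(l)>.008)]=0
        m=(w[:,None]*P).sum(0)/w.sum();C=((P-m)*w[:,None]).T@(P-m)/w.sum();ev,V=np.linalg.eigh(C);d=V[:,1]*np.sign(V[0,1])
        print(nm,z,'cent',m.round(4),'az from axis',np.degrees(np.arctan2(*(m-A)[::-1])).round(1),'dir',np.degrees(np.arctan2(d[1],d[0])).round(1),'len',np.sqrt(12*ev[1]).round(4))
    box(.2,.029,.045);box(.234,-.002,.0245 if nm=='side' else .0225)
```

```text
side 0.2 cent [0.5874 0.0708] az from axis 0.8 dir 1.9 len 0.0127
side 0.234 cent [0.5621 0.0709] az from axis 3.2 dir 6.5 len 0.0201
top 0.2 cent [0.5869 0.0751] az from axis 7.6 dir 1.3 len 0.0132
top 0.234 cent [0.5632 0.0722] az from axis 9.1 dir 5.2 len 0.0202
```

The pointer direction is about 5.9° against 6.1° for the zero direction, so the timer is done. Next is the basket handle.

>>> {"name": "servo_tool", "arguments": {
  "plan": "0 0.01 0 6; 0.001 0.02 0 12; 0.002 0.03 0 18; 0.002 0.044 0 24; 0.002 0.044 0 30; 0.002 0.044 0 36; 0.002 0.044 0 42; 0.002 0.044 0 47; 0.002 0.044 0.02 49; 0.002 0.044 0.03 49; 0.002 0.044 0.03 49; 0.002 0.044 0.03 49"
}}

```text
t: 7.73
tool_pos: [0.5892, -0.092, 0.2995]
orientation: [2.924, -1.148, -0.004]
force: [0.1, 0.5, 0.5]
opening: 0.0512
gripper_force: 0.0
```

Run:
```python
from h import *
to(.5905,-.0932,.205,-43.1)
```

```text
t 7.73 pos [ 0.5892 -0.092   0.2995] yaw -42.86 tilt [-2.5e-03  6.0e-04 -1.0e+00] q6 2.08 F [0.1 0.5 0.5] open 0.0512
shift [ 0.002  -0.0001  0.0945] turn 0.24
```

>>> {"name": "servo_tool", "arguments": {
  "plan": "0.002 0 0.02 0.2; 0.002 0 0.04 0.2; 0.002 0 0.055 0.2; 0.002 0 0.07 0.2; 0.002 0 0.08 0.2; 0.002 0 0.088 0.2; 0.002 0 0.092 0.2; 0.002 0 0.094 0.2; 0.002 0 0.094 0.2; 0.002 0 0.094 0.2"
}}

```text
t: 8.57
tool_pos: [0.5917, -0.0936, 0.2075]
orientation: [-2.921, 1.155, -0.002]
force: [0.1, 0.5, -0.4]
opening: 0.0508
gripper_force: 0.0
```

>>> {"name": "servo_tool", "arguments": {
  "plan": "0 0 0 0; 0 0 0 0; 0 0 0 0; 0 0 0 0; 0 0 0 0; 0 0 0 0; 0 0 0 0; 0 0 0 0; 0 0 0 0; 0 0 0 0",
  "grip": 1,
  "grip_force": 45
}}

```text
t: 9.4
tool_pos: [0.5912, -0.0936, 0.2065]
orientation: [2.921, -1.155, -0.0]
force: [-0.9, -1.5, -0.7]
opening: 0.0156
gripper_force: 45.0
```

Run:
```python
from h import *
to(.589,-.0934,.345,-43.1)
```

```text
t 9.4 pos [ 0.5912 -0.0936  0.2065] yaw -43.15 tilt [-3.e-04 -1.e-04 -1.e+00] q6 2.08 F [-0.9 -1.5 -0.7] open 0.0156
shift [-0.0017  0.0014 -0.1385] turn -0.05
```

>>> {"name": "servo_tool", "arguments": {
  "plan": "0 0 -0.002 0; 0 0 -0.006 0; 0 0 -0.011 0; 0 0 -0.017 0; 0 0 -0.023 0; 0 0 -0.029 0; 0 0 -0.035 0; 0 0 -0.041 0; 0 0 -0.047 0; 0 0 -0.053 0; 0 0 -0.059 0; 0 0 -0.065 0"
}}

```text
t: 10.4
tool_pos: [0.5913, -0.0935, 0.2723]
orientation: [-2.921, 1.155, -0.0]
force: [-0.3, 1.0, -2.4]
opening: 0.0155
gripper_force: 45.0
```

>>> {"name": "servo_tool", "arguments": {
  "plan": "0 0 -0.006 0; 0 0 -0.012 0; 0 0 -0.018 0; 0 0 -0.024 0; 0 0 -0.03 0; 0 0 -0.036 0; 0 0 -0.042 0; 0 0 -0.048 0; 0 0 -0.054 0; 0 0 -0.06 0; 0 0 -0.064 0; 0 0 -0.066 0"
}}

```text
t: 11.4
tool_pos: [0.5915, -0.0936, 0.3386]
orientation: [-2.921, 1.155, -0.002]
force: [-0.1, 0.2, -2.7]
opening: 0.0156
gripper_force: 45.0
```

Run:
```python
from h import *
to(.589,-.0934,.345,-43.1)
a=cam('side')['image'][110:290,230:430];b=cam('top')['image'][150:330,240:440]
cv2.imwrite('pics/l1.png',cv2.resize(np.hstack([a,b]),(800,360)))
```

```text
t 11.4 pos [ 0.5915 -0.0936  0.3386] yaw -43.15 tilt [ 1.1e-03 -3.0e-04 -1.0e+00] q6 2.08 F [-0.1  0.2 -2.7] open 0.0156
shift [-0.002   0.0016 -0.0064] turn -0.05
```

View pics/l1.png

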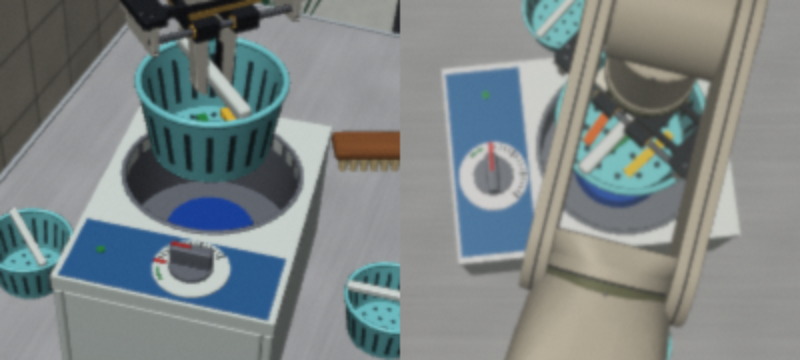

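The basket hangs level over the opening, about 40 mm above the top, with all three pegs inside and the knob on zero. I'll hold for 4 s.

>>> {"name": "servo_tool", "arguments": {
  "plan": "0 0 0 0; 0 0 0 0; 0 0 0 0; 0 0 0 0; 0 0 0 0; 0 0 0 0; 0 0 0 0; 0 0 0 0; 0 0 0 0; 0 0 0 0; 0 0 0 0; 0 0 0 0"
}}

```text
t: 12.5
tool_pos: [0.5913, -0.0935, 0.3376]
orientation: [2.921, -1.155, -0.0]
force: [-0.3, -0.1, -2.9]
opening: 0.0157
gripper_force: 45.0
```

>>> {"name": "servo_tool", "arguments": {
  "plan": "0 0 0 0; 0 0 0 0; 0 0 0 0; 0 0 0 0; 0 0 0 0; 0 0 0 0; 0 0 0 0; 0 0 0 0; 0 0 0 0; 0 0 0 0; 0 0 0 0; 0 0 0 0"
}}

```text
t: 13.5
tool_pos: [0.5913, -0.0935, 0.3376]
orientation: [2.921, -1.155, -0.0]
force: [0.1, -0.6, -3.5]
opening: 0.0155
gripper_force: 45.0
```

>>> {"name": "servo_tool", "arguments": {
  "plan": "0 0 0 0; 0 0 0 0; 0 0 0 0; 0 0 0 0; 0 0 0 0; 0 0 0 0; 0 0 0 0; 0 0 0 0; 0 0 0 0; 0 0 0 0; 0 0 0 0; 0 0 0 0"
}}

```text
t: 14.5
tool_pos: [0.5913, -0.0935, 0.3377]
orientation: [-2.921, 1.155, -0.0]
force: [0.1, 0.2, -2.5]
opening: 0.0154
gripper_force: 45.0
```

>>> {"name": "servo_tool", "arguments": {
  "plan": "0 0 0 0; 0 0 0 0; 0 0 0 0; 0 0 0 0; 0 0 0 0; 0 0 0 0; 0 0 0 0; 0 0 0 0; 0 0 0 0; 0 0 0 0; 0 0 0 0; 0 0 0 0"
}}

```text
t: 15.5
tool_pos: [0.5913, -0.0935, 0.3376]
orientation: [-2.921, 1.155, 0.0]
force: [0.6, -0.0, -2.5]
opening: 0.0157
gripper_force: 45.0
```

Run:
```python
from h import *
to(.589,-.0934,.345,-43.1)
print(robot.close_job())
```

```text
t 15.5 pos [ 0.5913 -0.0935  0.3376] yaw -43.15 tilt [-0.  0. -1.] q6 2.08 F [ 0.6 -0.  -2.5] open 0.0157
shift [-0.0017  0.0015 -0.0074] turn -0.05
the job is handed in; nothing more can be done
None
```

The job is handed in at 15.5 s: the timer knob is on zero (within about 1° by camera), and the basket is still held level about 40 mm above the tub opening after a 4 s drain, with all three pegs inside when last seen just before the drain.

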